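Start the light controller under its push-latch cover

ROBOT

A 6-joint arm with a two-finger parallel gripper is mounted at the origin on the work surface. World frame = base frame: x ahead of the robot, y to its left, z up, the work surface at z = 0. Lengths are in m, angles in rad, forces in N, time in s.
With the tool pointing down it reaches from about 0.3 to 1 m from the base axis. Payload 5.1 kg.
Tool frame: the origin (TCP) lies midway between the tips of the shut fingers; the grasp point (between the pads) lies 19 mm behind it; z points along the fingers, x is the direction in which the jaws open and shut, and the axes are right-handed (so a half turn about z gives the same grasp; the last joint's range is limited). The gripper opens to 95 mm and grips with 3 to 60 N. Pads are 20 mm wide; open, the fingers measure 119 mm over their backs; the gripper's body (75 mm by 180 mm) begins 59 mm behind the grasp point.
Start: joints at [1.126, 0.124, 1.65, -0, 1.367, -0.083], TCP at [0.23, 0.608, 0.215] pointing down, gripper open.
Joint ranges: [-2.61, 2.61], [-1.02, 2.33], [0.03, 2.71], [-1.35, 4.49], [0.32, 2.68], [-2.91, 2.91]. Speed limits (rad/s): [2.57, 2.57, 3.14, 3.14, 3.14, 3.14].

INTERFACE

Orientations are given as [roll, pitch, yaw] about the fixed x, y, z axes, in that order (R = Rz(yaw) Ry(pitch) Rx(roll)).
In Python, from rig import bot gives the robot as it stands. The module is installed in compiled form; this text tells all that it offers.
- The arm moves only by the shell command python3 -m pendant 'ROWS' [FORCE]. ROWS is JSON, a list of rows, each an object of numbers: "wx", "wy", "wz": the turn, a rotation vector about the world's x, y, z in rad; "x", "y", "z": the shift along the world's x, y, z in m; "claw": the gripper command: -1 is fully open, 1 is shut, values between are in proportion. A call has 1 to 10 rows; each row is the pose to reach, as a shift and turn from the pose commanded when the call began; what a row does not reach only later rows make up. A row lasts 1/8 s, in which the tool goes at most 62.5 mm and 10.7 degrees, less where a joint would pass 70% of its speed; a pose out of reach is approached as far as the arm can. A call with a gripper value outside its range is refused whole. The fingers move at their own pace and stop on an object; FORCE is the grip in N (left out, the last holds). Time passes only in rows, so rows that repeat a pose let the fingers close. It gives the time, the measured TCP pose, the force and the opening at its end, in the units of the state.
- bot.read_state(): the state, without advancing time (a new reading comes with each control period).
- bot.get_image(name): name is "scene" or "top" or "wrist"; returns the picture (400x640x3 uint8, red, green, blue); there is no depth.
- bot.calibration(name): a dict with "vertical_fov" (degrees; the focal length in pixels is half the picture's height over the tangent of half this angle, whatever the lens; pixels are square), "cx", "cy" (the principal point, pixels), "view" (4x4, takes a point from world to camera coordinates). Camera axes: x right, y down, z forward; pixel columns grow to the right and rows downward; lengths in m; the calibration is good to about 2 mm. The wrist camera is an equidistant fisheye: a pixel r from the principal point sees the ray r / f radians off the axis. A picture is of the moment at which its call begins: read the wrist's pose just before it. calibration takes no time and is no camera call; for the wrist camera it gives the pose at the moment of the call.
- bot.close_job(): hands the job in, once; it reports no verdict.
The state is a dict: "time": time; "joints": joint angles; "qd": joint speeds; "tau": joint torques, N m; "tcp_pos": TCP position; "tcp_rot": TCP orientation; "force": force on the tool from outside, world axes, zero at the start; "torque": the same for the moment, N m; "grip_width": finger opening in m.
Only numpy, scipy, OpenCV 4.12 (cv2) and the standard library are available. Lean on these libraries where they do the work, as an engineer would, in place of code of your own. Each camera call takes 0.05 s, during which the arm holds its last target. There are 200 camera calls.

TASK

On the light controller box, press the white cover down at its orange mark so that it pops open, press the green button inside all the way down without pressing the red one, then push the cover shut and press it home so that it latches again. Use the fingertips only: pick nothing up, and leave the clear dish, the lens, the hex key and the bracket where they are.

Things in the scene. Friction and masses are not known exactly. Their poses are not given: they have to be found in the camera images.
- unit: light controller: dark grey metal box fixed to the table, 150 (x) x 146 (y) x 56 mm high, origin at the centre of its underside, z up. The cover is hinged at its +x side; the free edge is at -x. Opening x -66 to 67, y -67 to 67 mm. Inside: panel 23 mm above the table, buttons at x -30, y +34 and -34 mm (either way round), black latch block x -56 to -40, y -16 to 16 mm, top 38 mm high.
- cover (a joint): white cover's angle, rad: 0 latched, level; 1.4 open at its stop, nearly upright; -0.064 pressed in to the hard stop. Push-push latch: press the mark to the stop (6.4 mm down, about 2.5 N; 6 mm is enough), let go: a spring opens it to 1.4 in 1.5 s. Push it shut by its outer face (2 to 3 N), press to the stop, let go: it rises to 0, latched. Let go too early it reopens; one more press reopens it.
- cover_hinge (a point): middle of the cover's hinge line (along the unit's y), on the unit at x 65 mm, y 0, 56 mm above the table; fixed to the unit, same axes.
- cover_mark (a point): centre of the orange disc, 20 mm across, on the cover's outer face; moves with it. 100 mm from the hinge line, 64 mm above the table when latched. x: from free edge to hinge, z: outward. Cover 120 mm hinge to edge, 128 wide, 10 thick; outer face 8 mm above the hinge axis and, latched, above the box rim. A 5 mm wide steel tongue sticks 29 mm out of its inner face near the edge's middle.
- green_button_top (a point): centre of the top of the green push button to be pressed: 24 mm across, 45 mm above the table when up, in a black collar 40 mm across whose top is 35 mm above the table. Travel 6 mm straight down, 4 N when fully down; springs back.
- green_button (a joint): how far the green button is pressed, m: 0 up, 0.006 fully down; pressed counts from 0.0045.
- red_button_top (a point): centre of the top of the red push button, same size as the green one, 68 mm from it centre to centre. Not to be pressed.
- red_button (a joint): how far the red button is pressed, m: 0 up, 0.006 fully down.
- dish: bystander: clear plastic dish, 90 mm across, 16 mm high, loose; origin at the centre of its underside.
- lens: bystander: black camera lens standing on end, 40 mm across, 44 mm high, loose; origin at the centre of its underside.
- hex_key: bystander: dark steel L-shaped hex key lying flat, 90 mm long with a 28 mm short arm, 6 mm thick, loose; origin on the table at the middle of the long arm.
- bracket: bystander: aluminium angle bracket, 50 x 40 mm foot, 46 mm high, loose; origin at the centre of its foot's underside.
There are look-alikes about, which are no part of the job. Of the things that look like the unit, take the one that is farthest from the robot's base at the start.

How it is judged:
On the way, in this order (a step that is already met when the one before it is completed fails the run):
1. the cover has popped fully open (value of joint cover above 1.2 rad), for 0.1 s.
2. the green button is pressed down while the cover is open (value of joint green_button above 0.0045 m and value of joint cover above 0.8 rad), for 0.05 s.
3. the cover is shut and latched, with the fingers off it (value of joint cover between -0.02 and 0.02 rad and contact force between each of the arm, the fingers and unit below 0.1 N), for 0.3 s.
At the end, for the whole second after the job is handed in: The cover is latched shut (within 0.02 rad of level) with nothing touching it, both buttons are up, and the dish, lens, hex key and bracket are within 20 mm of where they began (value of joint cover between -0.02 and 0.02 rad and value of joint each of green_button, red_button below 0.002 m and distance of each of dish, lens, hex_key, bracket from where it was at the start of the episode below 0.02 m).
It fails at once if the red button is pressed (3 mm or more) (value of joint red_button above 0.003 m).
It fails at once if a bystander is lifted, knocked over or shifted by more than 20 mm (distance of any of dish, lens, hex_key, bracket from where it was at the start of the episode above 0.02 m or angle between any of lens, bracket's own z axis and vertical above 0.5 rad).
It also fails if it takes over 61 s, if anything falls off the work surface, if the arm or the gripper's body presses on something with over 40 N, if the wrist force passes 120 N, or if a joint passes its speed limit or range.

## Working session

There is one attempt and no reset: what is moved stays moved. The work goes in short steps, Python scripts to look and compute and a shell command to move; the robot and the scene stay as the last step left them, time stands still between calls to the robot, and variables do not carry over. Pictures are saved under pics/ and viewed, about 8 in all and at most 12, crops included, and the job is handed in when it is done.

```bash
mkdir -p pics
python3 - <<'E'
from rig import bot
import cv2, numpy as np
s=bot.read_state();print({k:np.round(s[k],3) for k in ('time','tcp_pos','tcp_rot','force','grip_width')})
for n in('top','scene'):
    im=bot.get_image(n);cv2.imwrite(f'pics/{n}0.png',im[:,:,::-1]);c=bot.calibration(n);print(n,c['vertical_fov'],c['cx'],c['cy'],np.round(c['view'],3).tolist())
E
```

```text
{'time': np.float64(0.0), 'tcp_pos': array([0.23 , 0.607, 0.213]), 'tcp_rot': array([-3.141e+00,  2.000e-03,  1.209e+00]), 'force': array([-0.067,  0.328,  0.228]), 'grip_width': np.float64(0.095)}
top 42.78586622677036 319.97124705362165 202.51975352840444 [[-0.01, -1.0, 0.009, -0.015], [-0.983, 0.008, -0.181, 0.519], [0.181, -0.011, -0.983, 1.059], [0.0, 0.0, 0.0, 1.0]]
scene 52.19130753764823 322.895686906823 204.90810444280933 [[0.635, 0.773, -0.012, -0.311], [0.471, -0.398, -0.787, -0.18], [-0.613, 0.494, -0.616, 1.429], [0.0, 0.0, 0.0, 1.0]]
```

View pics/top0.png

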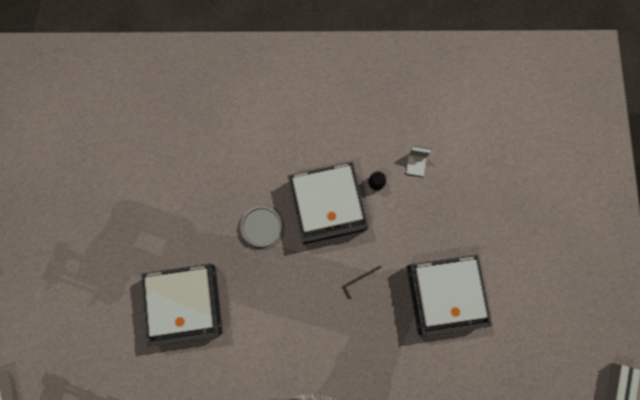

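View pics/scene0.png

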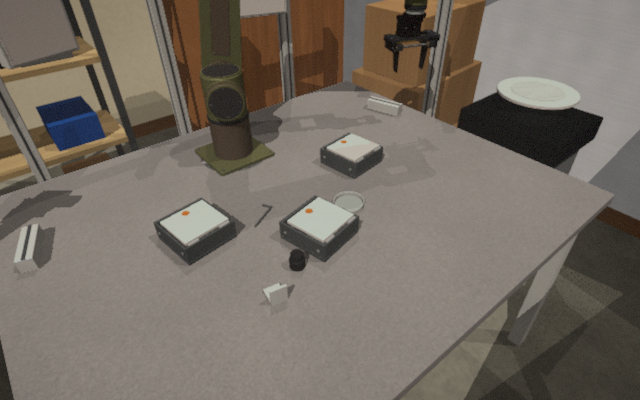

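The top view shows three box look-alikes: one at the centre (mark at about 332,216), one at the left (180,322) and one at the right (455,312). The dish is at (261,228), the lens at (377,181), the bracket at (418,162) and the hex key at (362,280). The scene view agrees. Next I'll measure them.

```bash
cat > h.py <<'E'
from rig import bot
import cv2, numpy as np
def ray(n,uv,c=None):
    c=c or bot.calibration(n); V=np.array(c['view']); f=200/np.tan(np.radians(c['vertical_fov']/2))
    d=np.array([(uv[0]-c['cx'])/f,(uv[1]-c['cy'])/f,1.])
    if n=='wrist':
        r=np.hypot(d[0],d[1]); d=np.array([d[0]/r*np.sin(r),d[1]/r*np.sin(r),np.cos(r)]) if r>0 else d
    R=V[:3,:3]; return -R.T@V[:3,3], R.T@(d/np.linalg.norm(d))
def on(n,uv,z,c=None):
    o,d=ray(n,uv,c); return o+d*(z-o[2])/d[2]
def two(u1,u2):
    (a,d),(b,e)=ray('top',u1),ray('scene',u2); t=np.linalg.lstsq(np.c_[d,-e],b-a,rcond=None)[0]
    p,q=a+d*t[0],b+e*t[1]; return (p+q)/2,np.linalg.norm(p-q)
def blobs(m,lo):
    n,l,s,c=cv2.connectedComponentsWithStats(m.astype(np.uint8)); return [(s[i,4],c[i],l==i) for i in range(1,n) if s[i,4]>=lo]
def orange(im):
    h=cv2.cvtColor(im,cv2.COLOR_RGB2HSV); return cv2.inRange(h,(3,150,110),(16,255,255))>0
E
python3 - <<'E'
from h import *
P={}
for n in('top','scene'):
    im=cv2.imread(f'pics/{n}0.png')[:,:,::-1].copy(); P[n]=blobs(orange(im),15)
    for a,c,_ in P[n]: p=on(n,c,.064); print(n,a,c.round(1),p.round(4),np.hypot(p[0],p[1]).round(3))
    if n=='top':
        h=cv2.cvtColor(im,cv2.COLOR_RGB2HSV); m=(h[:,:,2]>130)&(h[:,:,1]<60)|orange(im)
        for a,c,b in blobs(m,1000):
            r=cv2.minAreaRect(np.argwhere(b)[:,::-1].astype(np.float32)); q=np.array([on(n,u,.064) for u in cv2.boxPoints(r)])
            print(a,c.round(1),q[:,:2].round(4).tolist(),'mid',q.mean(0).round(4),[np.linalg.norm(q[i]-q[i-1]).round(4) for i in(0,1)])
for nm,u,z in(('dish',(261,228),.016),('lens',(377,181),.044),('key',(362,280),.0),('brk',(418,165),.02)): print(nm,on('top',u,z).round(3))
E
```

```text
top 40 [331.1 215.8] [ 0.4865 -0.0431  0.064 ] 0.488
top 47 [454.9 311.4] [ 0.285  -0.2954  0.064 ] 0.41
top 49 [179.3 321.4] [0.2708 0.2699 0.064 ] 0.382
3191 [326.9 197.7] [[0.5738, 0.0397], [0.601, -0.0852], [0.4805, -0.1084], [0.4546, 0.0142]] mid [ 0.5275 -0.0349  0.064 ] [np.float64(0.1219), np.float64(0.1278)]
3522 [451.  291.8] [[0.3799, -0.2196], [0.3983, -0.3483], [0.2742, -0.3593], [0.2568, -0.2332]] mid [ 0.3273 -0.2901  0.064 ] [np.float64(0.1239), np.float64(0.1301)]
3579 [178.  301.7] [[0.3608, 0.3511], [0.3783, 0.2202], [0.2606, 0.1998], [0.244, 0.3281]] mid [0.3109 0.2748 0.064 ] [np.float64(0.119), np.float64(0.132)]
scene 68 [302.   30.1] [-0.8805  0.9674  0.064 ] 1.308
scene 41 [176.4  43.1] [-1.1385  0.3003  0.064 ] 1.177
scene 122 [192.5  52. ] [-0.9365  0.2998  0.064 ] 0.983
scene 23 [189.7  96.6] [-0.4124  0.0403  0.064 ] 0.414
scene 120 [199.9 101.3] [-0.3426  0.051   0.064 ] 0.346
scene 19 [308.4 210.4] [ 0.4842 -0.0438  0.064 ] 0.486
scene 16 [184.9 212.9] [ 0.2834 -0.2974  0.064 ] 0.411
dish [0.468 0.11  0.016]
lens [ 0.566 -0.146  0.044]
key [ 0.353 -0.111  0.   ]
brk [ 0.608 -0.242  0.02 ]
```

The centre unit is farthest from the base: its mark is at about (0.4855,-0.0435), in agreement between both views (2 mm). Yaw is about 0.205 and the origin about (0.521,-0.036). I'll shut the claw, turn by +0.567 so the jaws lie along the unit's y, and go above the mark.

```bash
python3 -m pendant '[{"wz":0.19,"x":0.03,"y":-0.06,"claw":1},{"wz":0.38,"x":0.05,"y":-0.12,"claw":1},{"wz":0.567,"x":0.08,"y":-0.18,"claw":1},{"wz":0.567,"x":0.1,"y":-0.24,"claw":1},{"wz":0.567,"x":0.13,"y":-0.3,"claw":1},{"wz":0.567,"x":0.15,"y":-0.36,"claw":1},{"wz":0.567,"x":0.18,"y":-0.42,"claw":1},{"wz":0.567,"x":0.2,"y":-0.48,"claw":1},{"wz":0.567,"x":0.23,"y":-0.54,"claw":1},{"wz":0.567,"x":0.23,"y":-0.54,"claw":1}]'
```

```text
$[0]: bad value
```

```bash
python3 -m pendant '[{"wx":0,"wy":0,"wz":0.19,"x":0.03,"y":-0.06,"z":0,"claw":1},{"wx":0,"wy":0,"wz":0.38,"x":0.05,"y":-0.12,"z":0,"claw":1},{"wx":0,"wy":0,"wz":0.567,"x":0.08,"y":-0.18,"z":0,"claw":1},{"wx":0,"wy":0,"wz":0.567,"x":0.1,"y":-0.24,"z":0,"claw":1},{"wx":0,"wy":0,"wz":0.567,"x":0.13,"y":-0.3,"z":0,"claw":1},{"wx":0,"wy":0,"wz":0.567,"x":0.15,"y":-0.36,"z":0,"claw":1},{"wx":0,"wy":0,"wz":0.567,"x":0.18,"y":-0.42,"z":0,"claw":1},{"wx":0,"wy":0,"wz":0.567,"x":0.2,"y":-0.48,"z":0,"claw":1},{"wx":0,"wy":0,"wz":0.567,"x":0.23,"y":-0.54,"z":0,"claw":1},{"wx":0,"wy":0,"wz":0.567,"x":0.23,"y":-0.54,"z":0,"claw":1}]' 10
```

```text
time: 1.35
tcp_pos: [0.4605, 0.0652, 0.2143]
tcp_rot: [-3.141, 0.0, 1.773]
force: [0.2, 0.1, -0.5]
grip_width: 0.0022
```

```bash
python3 -m pendant '[{"wx":0,"wy":0,"wz":0,"x":0.013,"y":-0.055,"z":0,"claw":1},{"wx":0,"wy":0,"wz":0,"x":0.025,"y":-0.11,"z":-0.03,"claw":1},{"wx":0,"wy":0,"wz":0,"x":0.025,"y":-0.11,"z":-0.08,"claw":1},{"wx":0,"wy":0,"wz":0,"x":0.025,"y":-0.11,"z":-0.12,"claw":1},{"wx":0,"wy":0,"wz":0,"x":0.025,"y":-0.11,"z":-0.13,"claw":1},{"wx":0,"wy":0,"wz":0,"x":0.025,"y":-0.11,"z":-0.13,"claw":1},{"wx":0,"wy":0,"wz":0,"x":0.025,"y":-0.11,"z":-0.13,"claw":1}]'
python3 - <<'E'
from h import *
im=[]
for n in('top','scene'): im.append(bot.get_image(n)[:,:,::-1])
a=cv2.resize(im[0][130:280,220:440],None,fx=2.7,fy=2.7);b=cv2.resize(im[1][160:300,230:430],(a.shape[1],int(a.shape[1]*.7)))
cv2.imwrite('pics/a1.png',np.vstack([a,b])[:,:][::1]) if a.shape[0]+b.shape[0]<=600 else cv2.imwrite('pics/a1.png',cv2.resize(np.vstack([a,b]),None,fx=.7,fy=.7))
E
```

```text
time: 2.22
tcp_pos: [0.4867, -0.0422, 0.0868]
tcp_rot: [3.138, 0.001, 1.777]
force: [0.9, -0.0, -0.0]
grip_width: 0.0007
```

View pics/a1.png

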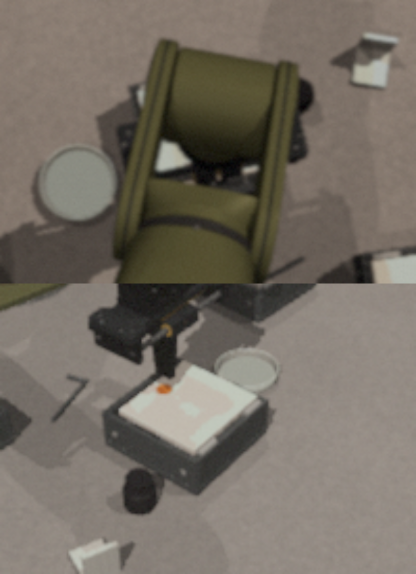

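The fingertips are just above the orange disc (scene crop, about 165,388). Pressing in steps.

```bash
python3 -m pendant '[{"wx":0,"wy":0,"wz":0,"x":0,"y":0,"z":-0.012,"claw":1},{"wx":0,"wy":0,"wz":0,"x":0,"y":0,"z":-0.022,"claw":1},{"wx":0,"wy":0,"wz":0,"x":0,"y":0,"z":-0.026,"claw":1},{"wx":0,"wy":0,"wz":0,"x":0,"y":0,"z":-0.026,"claw":1},{"wx":0,"wy":0,"wz":0,"x":0,"y":0,"z":-0.026,"claw":1}]'
```

```text
time: 2.95
tcp_pos: [0.4849, -0.0421, 0.0586]
tcp_rot: [-3.141, -0.0, 1.776]
force: [-0.6, 0.2, 3.0]
grip_width: 0.0006
```

```bash
python3 -m pendant '[{"wx":0,"wy":0,"wz":0,"x":0,"y":0,"z":-0.002,"claw":1},{"wx":0,"wy":0,"wz":0,"x":0,"y":0,"z":-0.003,"claw":1},{"wx":0,"wy":0,"wz":0,"x":0,"y":0,"z":-0.003,"claw":1}]'
```

```text
time: 3.32
tcp_pos: [0.4851, -0.0422, 0.0574]
tcp_rot: [-3.14, -0.0, 1.776]
force: [-7.3, 0.3, 14.5]
grip_width: 0.0003
```

```bash
python3 -m pendant '[{"wx":0,"wy":0,"wz":0,"x":-0.01,"y":-0.002,"z":0.06,"claw":1},{"wx":0,"wy":0,"wz":0,"x":-0.05,"y":-0.01,"z":0.1,"claw":1},{"wx":0,"wy":0,"wz":0,"x":-0.09,"y":-0.018,"z":0.14,"claw":1},{"wx":0,"wy":0,"wz":0,"x":-0.12,"y":-0.025,"z":0.17,"claw":1},{"wx":0,"wy":0,"wz":0,"x":-0.12,"y":-0.025,"z":0.17,"claw":1},{"wx":0,"wy":0,"wz":0,"x":-0.12,"y":-0.025,"z":0.17,"claw":1},{"wx":0,"wy":0,"wz":0,"x":-0.12,"y":-0.025,"z":0.17,"claw":1},{"wx":0,"wy":0,"wz":0,"x":-0.12,"y":-0.025,"z":0.17,"claw":1},{"wx":0,"wy":0,"wz":0,"x":-0.12,"y":-0.025,"z":0.17,"claw":1},{"wx":0,"wy":0,"wz":0,"x":-0.12,"y":-0.025,"z":0.17,"claw":1}]'
python3 -m pendant '[{"wx":0,"wy":0,"wz":0,"x":0,"y":0,"z":0,"claw":1},{"wx":0,"wy":0,"wz":0,"x":0,"y":0,"z":0,"claw":1},{"wx":0,"wy":0,"wz":0,"x":0,"y":0,"z":0,"claw":1},{"wx":0,"wy":0,"wz":0,"x":0,"y":0,"z":0,"claw":1},{"wx":0,"wy":0,"wz":0,"x":0,"y":0,"z":0,"claw":1},{"wx":0,"wy":0,"wz":0,"x":0,"y":0,"z":0,"claw":1}]'
python3 - <<'E'
from h import *
cw=bot.calibration('wrist');w=bot.get_image('wrist');t=bot.get_image('top');s=bot.get_image('scene')
for n,i in(('top',t),('wrist',w),('scene',s)): cv2.imwrite(f'pics/{n}2.png',i[:,:,::-1])
np.save('cw2.npy',cw,allow_pickle=True)
cv2.imwrite('pics/c2.png',np.vstack([cv2.resize(w[:,:,::-1],(480,300)),np.hstack([cv2.resize(t[130:280,240:400,::-1],(240,225)),cv2.resize(s[140:300,240:400,::-1],(240,225))])]))
for n,i in(('top',t),('wrist',w)):
    h=cv2.cvtColor(i,cv2.COLOR_RGB2HSV)
    for nm,m in(('g',cv2.inRange(h,(45,90,50),(85,255,255))),('r',cv2.inRange(h,(172,120,60),(180,255,255))|cv2.inRange(h,(0,150,60),(4,255,255)))):
        for a,c,_ in blobs(m>0,12): print(n,nm,a,c.round(1),on(n,c,.045,cw if n=='wrist' else None).round(4))
E
```

```text
time: 4.58
tcp_pos: [0.3651, -0.067, 0.2254]
tcp_rot: [-3.141, -0.0, 1.776]
force: [0.0, 1.3, 0.1]
grip_width: 0.0004
time: 5.32
tcp_pos: [0.3651, -0.0671, 0.2257]
tcp_rot: [3.142, 0.0, 1.776]
force: [-0.6, -0.1, 0.5]
grip_width: 0.0005
top g 111 [315.2 218.3] [ 0.4843 -0.0094  0.045 ]
top r 110 [346.1 211.3] [ 0.4991 -0.0764  0.045 ]
```

View pics/c2.png

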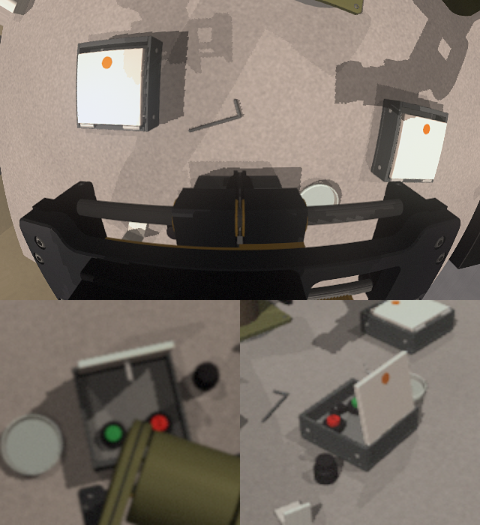

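The cover is nearly upright (top crop). Green is at the left (about 0.4843,-0.0094) and red at the right (0.4991,-0.0764). They are 68.6 mm apart, matching the predicted positions. I'll approach green with a small backward tilt to stay clear of the cover's tongue.

```bash
python3 -m pendant '[{"wx":0.03,"wy":-0.147,"wz":0,"x":0.05,"y":0.025,"z":0,"claw":1},{"wx":0.03,"wy":-0.147,"wz":0,"x":0.1,"y":0.05,"z":0,"claw":1},{"wx":0.03,"wy":-0.147,"wz":0,"x":0.1155,"y":0.057,"z":-0.02,"claw":1},{"wx":0.03,"wy":-0.147,"wz":0,"x":0.1155,"y":0.057,"z":-0.07,"claw":1},{"wx":0.03,"wy":-0.147,"wz":0,"x":0.1155,"y":0.057,"z":-0.12,"claw":1},{"wx":0.03,"wy":-0.147,"wz":0,"x":0.1155,"y":0.057,"z":-0.15,"claw":1},{"wx":0.03,"wy":-0.147,"wz":0,"x":0.1155,"y":0.057,"z":-0.165,"claw":1},{"wx":0.03,"wy":-0.147,"wz":0,"x":0.1155,"y":0.057,"z":-0.17,"claw":1},{"wx":0.03,"wy":-0.147,"wz":0,"x":0.1155,"y":0.057,"z":-0.17,"claw":1}]'
python3 - <<'E'
from h import *
w=bot.get_image('scene');t=bot.get_image('top')
cv2.imwrite('pics/d3.png',np.hstack([cv2.resize(w[120:280,230:420,::-1],(475,400)),cv2.resize(t[140:280,250:400,::-1],(320,400))]))
E
```

```text
time: 6.6
tcp_pos: [0.4815, -0.0103, 0.0567]
tcp_rot: [2.99, 0.001, 1.776]
force: [-0.0, -1.0, 0.2]
grip_width: 0.0004
```

View pics/d3.png

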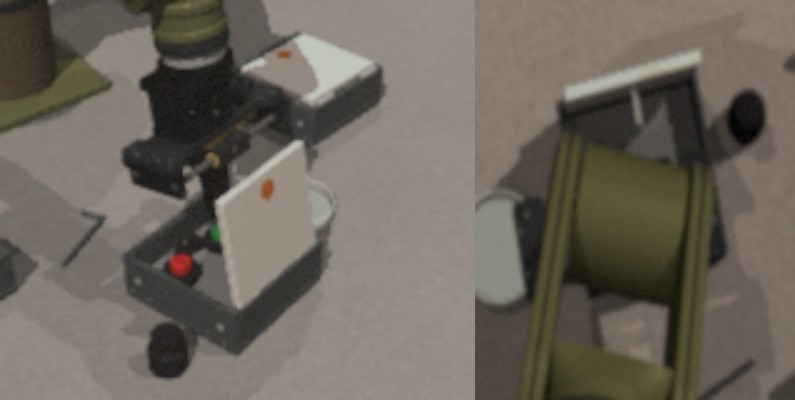

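The finger is above green (216,235 in the scene crop) and clear of red (180,265) and the cover. Pressing.

```bash
python3 -m pendant '[{"wx":0,"wy":0,"wz":0,"x":0,"y":0,"z":-0.008,"claw":1},{"wx":0,"wy":0,"wz":0,"x":0,"y":0,"z":-0.013,"claw":1},{"wx":0,"wy":0,"wz":0,"x":0,"y":0,"z":-0.016,"claw":1},{"wx":0,"wy":0,"wz":0,"x":0,"y":0,"z":-0.016,"claw":1},{"wx":0,"wy":0,"wz":0,"x":0,"y":0,"z":-0.016,"claw":1}]'
```

```text
time: 7.32
tcp_pos: [0.4812, -0.0102, 0.0403]
tcp_rot: [2.99, 0.001, 1.776]
force: [0.4, -0.1, 5.0]
grip_width: 0.0004
```

```bash
python3 -m pendant '[{"wx":0,"wy":0,"wz":0,"x":0,"y":0,"z":-0.001,"claw":1},{"wx":0,"wy":0,"wz":0,"x":0,"y":0,"z":-0.002,"claw":1},{"wx":0,"wy":0,"wz":0,"x":0,"y":0,"z":-0.002,"claw":1}]'
```

```text
time: 7.7
tcp_pos: [0.4814, -0.0102, 0.0398]
tcp_rot: [2.991, 0.001, 1.776]
force: [-6.5, -0.2, 16.4]
grip_width: 0.0008
```

Green is fully down: at the stop, with force rising past 4 N. Next I'll lift, level the tool and go over the cover to its outer side.

```bash
python3 -m pendant '[{"wx":0,"wy":0,"wz":0,"x":0,"y":0,"z":0.06,"claw":1},{"wx":0,"wy":0,"wz":0,"x":0,"y":0,"z":0.12,"claw":1},{"wx":0,"wy":0,"wz":0,"x":0,"y":0,"z":0.18,"claw":1},{"wx":-0.03,"wy":0.147,"wz":0,"x":0,"y":0,"z":0.2,"claw":1},{"wx":-0.03,"wy":0.147,"wz":0,"x":0.05,"y":0,"z":0.2,"claw":1},{"wx":-0.03,"wy":0.147,"wz":0,"x":0.1,"y":0,"z":0.2,"claw":1},{"wx":-0.03,"wy":0.147,"wz":0,"x":0.148,"y":-0.003,"z":0.2,"claw":1},{"wx":-0.03,"wy":0.147,"wz":0,"x":0.148,"y":-0.003,"z":0.16,"claw":1},{"wx":-0.03,"wy":0.147,"wz":0,"x":0.148,"y":-0.003,"z":0.11,"claw":1},{"wx":-0.03,"wy":0.147,"wz":0,"x":0.148,"y":-0.003,"z":0.11,"claw":1}]'
python3 - <<'E'
from h import *
w=bot.get_image('scene');t=bot.get_image('top')
cv2.imwrite('pics/e4.png',np.hstack([cv2.resize(w[120:280,230:420,::-1],(475,400)),cv2.resize(t[140:280,250:400,::-1],(320,400))]))
# path for TCP following the cover, unit frame -> world
O=np.array([.521,-.036]);u=np.array([.979,.2036])
for th in(1.4,1.2,1.0,.8,.6,.4,.25,.1,0,-.064):
    r=.1;x=.065-r*np.cos(th)+.008*np.sin(th)+.010*(th>0.05 and 1 or 1);z=.056+r*np.sin(th)+.008*np.cos(th)
    print(th,(O+u*x).round(4),round(z,4))
print(bot.read_state()['tcp_pos'])
E
```

```text
time: 8.95
tcp_pos: [0.6244, -0.0126, 0.1411]
tcp_rot: [-3.13, -0.004, 1.776]
force: [-0.3, 0.2, 0.1]
grip_width: 0.0004
1.4 [ 0.5855 -0.0226] 0.1559
1.2 [ 0.5662 -0.0266] 0.1521
1.0 [ 0.5481 -0.0304] 0.1445
0.8 [ 0.5318 -0.0337] 0.1333
0.6 [ 0.518  -0.0366] 0.1191
0.4 [ 0.5073 -0.0388] 0.1023
0.25 [ 0.5015 -0.0401] 0.0885
0.1 [ 0.4978 -0.0408] 0.0739
0 [ 0.4965 -0.0411] 0.064
-0.064 [ 0.4962 -0.0412] 0.0576
[ 0.62845842 -0.01307389  0.14785308]
```

View pics/e4.png

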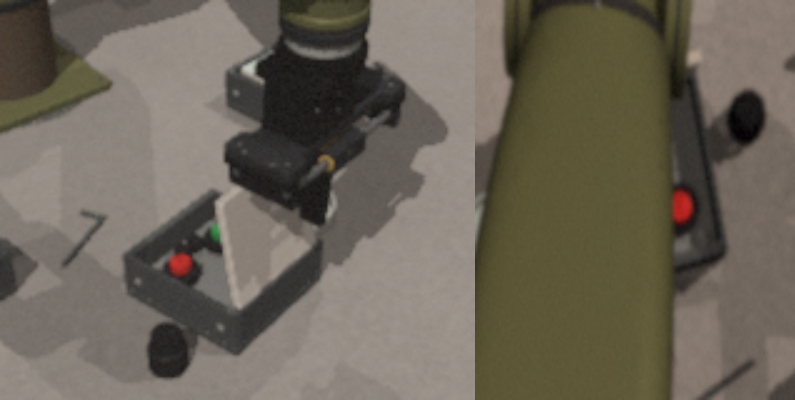

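The finger is on the outer side of the cover (315,195 in the scene crop), not touching it. I'll push along the arc.

```bash
python3 -m pendant '[{"wx":0,"wy":0,"wz":0,"x":-0.025,"y":-0.006,"z":0.008,"claw":1},{"wx":0,"wy":0,"wz":0,"x":-0.043,"y":-0.0096,"z":0.008,"claw":1},{"wx":0,"wy":0,"wz":0,"x":-0.053,"y":-0.0116,"z":0.006,"claw":1},{"wx":0,"wy":0,"wz":0,"x":-0.062,"y":-0.0136,"z":0.004,"claw":1},{"wx":0,"wy":0,"wz":0,"x":-0.071,"y":-0.0155,"z":0,"claw":1},{"wx":0,"wy":0,"wz":0,"x":-0.08,"y":-0.0174,"z":-0.0035,"claw":1},{"wx":0,"wy":0,"wz":0,"x":-0.089,"y":-0.019,"z":-0.009,"claw":1},{"wx":0,"wy":0,"wz":0,"x":-0.097,"y":-0.0207,"z":-0.0147,"claw":1},{"wx":0,"wy":0,"wz":0,"x":-0.104,"y":-0.022,"z":-0.022,"claw":1},{"wx":0,"wy":0,"wz":0,"x":-0.1105,"y":-0.0236,"z":-0.029,"claw":1}]'
python3 - <<'E'
from h import *
w=bot.get_image('scene')
cv2.imwrite('pics/f5.png',cv2.resize(w[120:280,230:420,::-1],(475,400)))
s=bot.read_state();print(s['tcp_pos'],s['force'])
E
```

```text
time: 10.3
tcp_pos: [0.5176, -0.0368, 0.118]
tcp_rot: [3.142, -0.0, 1.776]
force: [2.2, -0.4, 1.3]
grip_width: 0.0003
[ 0.516321   -0.03670528  0.11676036] [ 0.46237135 -0.9210078   0.48850654]
```

View pics/f5.png

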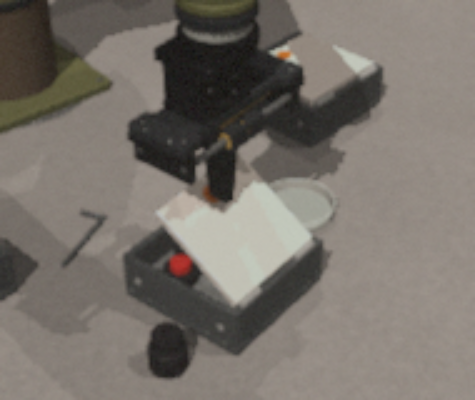

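The cover is at about 0.6 rad with the finger holding it near the mark. Continuing the arc.

```bash
python3 -m pendant '[{"wx":0,"wy":0,"wz":0,"x":-0.006,"y":-0.001,"z":-0.008,"claw":1},{"wx":0,"wy":0,"wz":0,"x":-0.0105,"y":-0.002,"z":-0.017,"claw":1},{"wx":0,"wy":0,"wz":0,"x":-0.018,"y":-0.0035,"z":-0.03,"claw":1},{"wx":0,"wy":0,"wz":0,"x":-0.022,"y":-0.004,"z":-0.038,"claw":1},{"wx":0,"wy":0,"wz":0,"x":-0.025,"y":-0.0045,"z":-0.045,"claw":1},{"wx":0,"wy":0,"wz":0,"x":-0.028,"y":-0.005,"z":-0.052,"claw":1},{"wx":0,"wy":0,"wz":0,"x":-0.029,"y":-0.005,"z":-0.057,"claw":1},{"wx":0,"wy":0,"wz":0,"x":-0.029,"y":-0.005,"z":-0.059,"claw":1},{"wx":0,"wy":0,"wz":0,"x":-0.029,"y":-0.005,"z":-0.059,"claw":1}]'
```

```text
time: 11.48
tcp_pos: [0.4899, -0.0418, 0.0602]
tcp_rot: [3.14, 0.001, 1.776]
force: [3.1, -0.4, 4.0]
grip_width: 0.0004
```

```bash
python3 -m pendant '[{"wx":0,"wy":0,"wz":0,"x":0,"y":0,"z":-0.001,"claw":1},{"wx":0,"wy":0,"wz":0,"x":0,"y":0,"z":-0.002,"claw":1},{"wx":0,"wy":0,"wz":0,"x":0,"y":0,"z":-0.002,"claw":1}]'
```

```text
time: 11.85
tcp_pos: [0.4898, -0.0419, 0.0584]
tcp_rot: [3.14, 0.001, 1.776]
force: [3.2, -1.3, 6.9]
grip_width: 0.0006
```

```bash
python3 -m pendant '[{"wx":0,"wy":0,"wz":0,"x":0,"y":0,"z":-0.001,"claw":1},{"wx":0,"wy":0,"wz":0,"x":0,"y":0,"z":-0.0015,"claw":1},{"wx":0,"wy":0,"wz":0,"x":0,"y":0,"z":-0.0015,"claw":1}]'
```

```text
time: 12.22
tcp_pos: [0.4899, -0.0419, 0.0579]
tcp_rot: [3.141, 0.001, 1.776]
force: [0.3, 0.7, 13.0]
grip_width: 0.0002
```

Hard stop reached (13 N, z no longer falling). Releasing and retreating to look.

```bash
python3 -m pendant '[{"wx":0,"wy":0,"wz":0,"x":0,"y":0,"z":0.03,"claw":1},{"wx":0,"wy":0,"wz":0,"x":0,"y":0,"z":0.09,"claw":1},{"wx":0,"wy":0,"wz":0,"x":0,"y":0,"z":0.15,"claw":1},{"wx":0,"wy":0,"wz":0,"x":-0.04,"y":0.04,"z":0.17,"claw":1},{"wx":0,"wy":0,"wz":0,"x":-0.07,"y":0.09,"z":0.17,"claw":1},{"wx":0,"wy":0,"wz":0,"x":-0.1,"y":0.14,"z":0.17,"claw":1},{"wx":0,"wy":0,"wz":0,"x":-0.12,"y":0.19,"z":0.17,"claw":1},{"wx":0,"wy":0,"wz":0,"x":-0.14,"y":0.24,"z":0.17,"claw":1},{"wx":0,"wy":0,"wz":0,"x":-0.14,"y":0.24,"z":0.17,"claw":1},{"wx":0,"wy":0,"wz":0,"x":-0.14,"y":0.24,"z":0.17,"claw":1}]'
python3 -m pendant '[{"wx":0,"wy":0,"wz":0,"x":0,"y":0,"z":0,"claw":1},{"wx":0,"wy":0,"wz":0,"x":0,"y":0,"z":0,"claw":1},{"wx":0,"wy":0,"wz":0,"x":0,"y":0,"z":0,"claw":1},{"wx":0,"wy":0,"wz":0,"x":0,"y":0,"z":0,"claw":1},{"wx":0,"wy":0,"wz":0,"x":0,"y":0,"z":0,"claw":1},{"wx":0,"wy":0,"wz":0,"x":0,"y":0,"z":0,"claw":1}]'
python3 - <<'E'
from h import *
s=bot.get_image('scene');t=bot.get_image('top')
cv2.imwrite('pics/g6.png',np.hstack([cv2.resize(s[120:310,230:420,::-1],(400,400)),cv2.resize(t[130:310,230:440,::-1],(400,343)) if 0 else cv2.resize(t[130:330,240:440,::-1],(400,400))]))
b=[max((c for a,c,_ in blobs(orange(i),10) if x0<c[0]<x0+50 and 190<c[1]<240),key=lambda c:1) for i,x0 in((t,305),(s,285))]
print(b,two(*b))
o=cv2.imread('pics/top0.png')[:,:,::-1]; d=cv2.absdiff(o,t).max(2)
for nm,(x,y) in dict(dish=(261,228),lens=(377,181),brk=(418,162),key=(362,280)).items():
    r=24 if nm in('dish','key') else 14; k=o[y-r:y+r,x-r:x+r]; R=t[y-r-8:y+r+8,x-r-8:x+r+8]
    _,v,_,l=cv2.minMaxLoc(cv2.matchTemplate(np.ascontiguousarray(R),np.ascontiguousarray(k),cv2.TM_CCOEFF_NORMED)); print(nm,'shift px',l[0]-8,l[1]-8,round(v,3))
E
```

```text
time: 13.48
tcp_pos: [0.3481, 0.1976, 0.2245]
tcp_rot: [-3.138, 0.001, 1.777]
force: [-0.1, -0.0, 0.7]
grip_width: 0.0006
time: 14.22
tcp_pos: [0.3491, 0.1983, 0.2262]
tcp_rot: [3.141, -0.0, 1.776]
force: [-0.1, 0.6, -0.7]
grip_width: 0.0008Traceback (most recent call last):
  File "<stdin>", line 4, in <module>
ValueError: max() iterable argument is empty
```

View pics/g6.png

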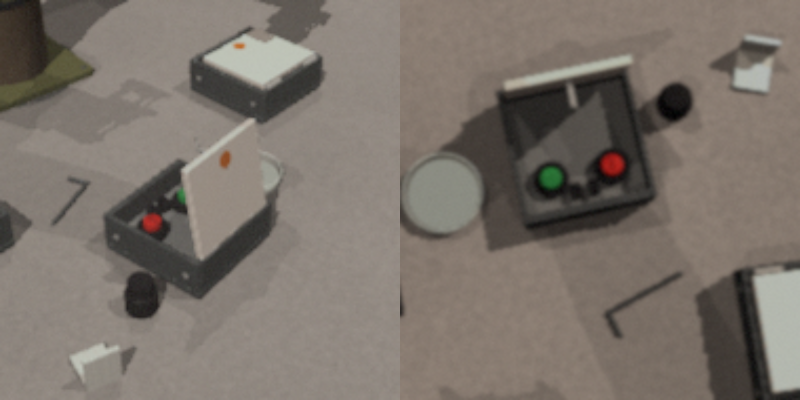

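The cover popped open again (scene crop: upright, mark at 225,160). Buttons and bystanders are undisturbed. The press was probably a fraction short, with the flat tip bearing toward the hinge side. I'll repeat it nearer the free edge and press harder.

```bash
python3 -m pendant '[{"wx":0,"wy":0,"wz":0,"x":0.045,"y":-0.035,"z":0,"claw":1},{"wx":0,"wy":0,"wz":0,"x":0.09,"y":-0.07,"z":0,"claw":1},{"wx":0,"wy":0,"wz":0,"x":0.135,"y":-0.105,"z":0,"claw":1},{"wx":0,"wy":0,"wz":0,"x":0.18,"y":-0.14,"z":0,"claw":1},{"wx":0,"wy":0,"wz":0,"x":0.225,"y":-0.175,"z":0,"claw":1},{"wx":0,"wy":0,"wz":0,"x":0.28,"y":-0.211,"z":0,"claw":1},{"wx":0,"wy":0,"wz":0,"x":0.28,"y":-0.211,"z":0,"claw":1},{"wx":0,"wy":0,"wz":0,"x":0.28,"y":-0.211,"z":-0.04,"claw":1},{"wx":0,"wy":0,"wz":0,"x":0.28,"y":-0.211,"z":-0.078,"claw":1},{"wx":0,"wy":0,"wz":0,"x":0.28,"y":-0.211,"z":-0.078,"claw":1}]'
python3 -c "
from rig import bot
bot.get_image('top');bot.get_image('top');print(bot.read_state()['tcp_pos'])"
```

```text
time: 15.58
tcp_pos: [0.6258, -0.0117, 0.1442]
tcp_rot: [-3.134, -0.003, 1.777]
force: [-0.6, 0.4, 0.5]
grip_width: 0.0001
[ 0.62911554 -0.01219545  0.14927749]
```

```bash
python3 -m pendant '[{"wx":0,"wy":0,"wz":0,"x":-0.025,"y":-0.006,"z":0.008,"claw":1},{"wx":0,"wy":0,"wz":0,"x":-0.043,"y":-0.0096,"z":0.008,"claw":1},{"wx":0,"wy":0,"wz":0,"x":-0.053,"y":-0.0116,"z":0.006,"claw":1},{"wx":0,"wy":0,"wz":0,"x":-0.062,"y":-0.0136,"z":0.004,"claw":1},{"wx":0,"wy":0,"wz":0,"x":-0.071,"y":-0.0155,"z":0,"claw":1},{"wx":0,"wy":0,"wz":0,"x":-0.08,"y":-0.0174,"z":-0.0035,"claw":1},{"wx":0,"wy":0,"wz":0,"x":-0.089,"y":-0.019,"z":-0.009,"claw":1},{"wx":0,"wy":0,"wz":0,"x":-0.097,"y":-0.0207,"z":-0.0147,"claw":1},{"wx":0,"wy":0,"wz":0,"x":-0.104,"y":-0.022,"z":-0.022,"claw":1},{"wx":0,"wy":0,"wz":0,"x":-0.1115,"y":-0.0236,"z":-0.029,"claw":1}]'
```

```text
time: 16.92
tcp_pos: [0.5173, -0.0363, 0.1185]
tcp_rot: [3.141, -0.0, 1.776]
force: [3.0, -0.7, 0.2]
grip_width: 0.0006
```

```bash
python3 -m pendant '[{"wx":0,"wy":0,"wz":0,"x":-0.007,"y":-0.001,"z":-0.008,"claw":1},{"wx":0,"wy":0,"wz":0,"x":-0.0135,"y":-0.0025,"z":-0.017,"claw":1},{"wx":0,"wy":0,"wz":0,"x":-0.022,"y":-0.004,"z":-0.03,"claw":1},{"wx":0,"wy":0,"wz":0,"x":-0.027,"y":-0.005,"z":-0.038,"claw":1},{"wx":0,"wy":0,"wz":0,"x":-0.031,"y":-0.006,"z":-0.045,"claw":1},{"wx":0,"wy":0,"wz":0,"x":-0.034,"y":-0.0065,"z":-0.052,"claw":1},{"wx":0,"wy":0,"wz":0,"x":-0.035,"y":-0.0065,"z":-0.058,"claw":1},{"wx":0,"wy":0,"wz":0,"x":-0.035,"y":-0.0065,"z":-0.062,"claw":1},{"wx":0,"wy":0,"wz":0,"x":-0.035,"y":-0.0065,"z":-0.065,"claw":1},{"wx":0,"wy":0,"wz":0,"x":-0.035,"y":-0.0065,"z":-0.065,"claw":1}]'
```

```text
time: 18.18
tcp_pos: [0.485, -0.0434, 0.0578]
tcp_rot: [3.138, 0.002, 1.776]
force: [-1.6, 0.4, 16.5]
grip_width: 0.0004
```

```bash
python3 -m pendant '[{"wx":0,"wy":0,"wz":0,"x":0,"y":0,"z":-0.001,"claw":1},{"wx":0,"wy":0,"wz":0,"x":0,"y":0,"z":-0.002,"claw":1},{"wx":0,"wy":0,"wz":0,"x":0,"y":0,"z":-0.002,"claw":1},{"wx":0,"wy":0,"wz":0,"x":0,"y":0,"z":-0.002,"claw":1}]'
```

```text
time: 18.68
tcp_pos: [0.4851, -0.0434, 0.0569]
tcp_rot: [3.138, 0.002, 1.776]
force: [-4.7, 1.3, 22.6]
grip_width: -0.0
```

Firmly at the stop (22.6 N, z 0.0569, lower than on the first press). I'll lift slowly and straight up, and watch the cover.

```bash
python3 -m pendant '[{"wx":0,"wy":0,"wz":0,"x":0,"y":0,"z":0.006,"claw":1},{"wx":0,"wy":0,"wz":0,"x":0,"y":0,"z":0.012,"claw":1},{"wx":0,"wy":0,"wz":0,"x":0,"y":0,"z":0.018,"claw":1},{"wx":0,"wy":0,"wz":0,"x":0,"y":0,"z":0.025,"claw":1},{"wx":0,"wy":0,"wz":0,"x":0,"y":0,"z":0.025,"claw":1}]'
python3 - <<'E'
from h import *
s=bot.get_image('scene');cv2.imwrite('pics/h7.png',cv2.resize(s[120:280,230:420,::-1],(475,400)))
print([(a,c.round(1)) for a,c,_ in blobs(orange(s),6) if c[1]>150], bot.read_state()['force'])
E
```

```text
time: 19.3
tcp_pos: [0.4822, -0.0427, 0.0773]
tcp_rot: [-3.141, -0.0, 1.776]
force: [-0.5, 1.3, 1.7]
grip_width: 0.0005
[(np.int32(6), array([309.5, 208.7])), (np.int32(16), array([184.9, 212.9]))] [-0.15386641 -0.28100811  2.46269993]
```

View pics/h7.png

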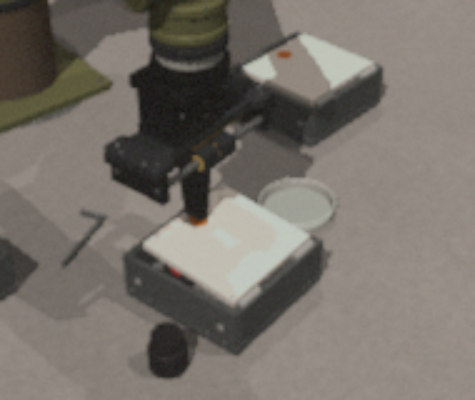

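The cover is still under spring load: a gap with red showing at (175,270), and about 2.5 N on the finger. Either it did not latch, or a bounce during the fast approach toggled it twice. I'll press again slowly in monotone small steps and watch the force profile.

```bash
python3 -m pendant '[{"wx":0,"wy":0,"wz":0,"x":0,"y":0,"z":-0.002,"claw":1},{"wx":0,"wy":0,"wz":0,"x":0,"y":0,"z":-0.004,"claw":1},{"wx":0,"wy":0,"wz":0,"x":0,"y":0,"z":-0.006,"claw":1},{"wx":0,"wy":0,"wz":0,"x":0,"y":0,"z":-0.008,"claw":1},{"wx":0,"wy":0,"wz":0,"x":0,"y":0,"z":-0.01,"claw":1},{"wx":0,"wy":0,"wz":0,"x":0,"y":0,"z":-0.012,"claw":1},{"wx":0,"wy":0,"wz":0,"x":0,"y":0,"z":-0.013,"claw":1}]'
python3 -m pendant '[{"wx":0,"wy":0,"wz":0,"x":0,"y":0,"z":-0.001,"claw":1},{"wx":0,"wy":0,"wz":0,"x":0,"y":0,"z":-0.002,"claw":1}]'
python3 -m pendant '[{"wx":0,"wy":0,"wz":0,"x":0,"y":0,"z":-0.001,"claw":1},{"wx":0,"wy":0,"wz":0,"x":0,"y":0,"z":-0.002,"claw":1}]'
python3 -m pendant '[{"wx":0,"wy":0,"wz":0,"x":0,"y":0,"z":-0.001,"claw":1},{"wx":0,"wy":0,"wz":0,"x":0,"y":0,"z":-0.002,"claw":1}]'
python3 -m pendant '[{"wx":0,"wy":0,"wz":0,"x":0,"y":0,"z":-0.001,"claw":1}]'
```

```text
time: 20.23
tcp_pos: [0.4825, -0.0428, 0.064]
tcp_rot: [-3.141, -0.0, 1.776]
force: [-1.0, -0.1, 2.4]
grip_width: 0.0007
time: 20.48
tcp_pos: [0.4826, -0.0428, 0.0622]
tcp_rot: [3.142, 0.0, 1.776]
force: [-2.6, 1.4, 2.5]
grip_width: 0.0008
time: 20.72
tcp_pos: [0.4826, -0.0428, 0.0601]
tcp_rot: [3.142, 0.0, 1.776]
force: [-2.4, -1.0, 2.9]
grip_width: 0.0007
time: 20.98
tcp_pos: [0.4826, -0.0428, 0.0581]
tcp_rot: [-3.141, 0.0, 1.776]
force: [-3.1, -0.7, 4.1]
grip_width: 0.0005
time: 21.1
tcp_pos: [0.4827, -0.0429, 0.0577]
tcp_rot: [-3.141, 0.0, 1.776]
force: [-5.2, 0.2, 9.9]
grip_width: 0.0003
```

Clean spring profile, then a stop at 0.0577. Easing off slowly and watching the force.

```bash
python3 -m pendant '[{"wx":0,"wy":0,"wz":0,"x":0,"y":0,"z":-0.001,"claw":1},{"wx":0,"wy":0,"wz":0,"x":0,"y":0,"z":-0.001,"claw":1}]'
python3 -m pendant '[{"wx":0,"wy":0,"wz":0,"x":0,"y":0,"z":0.002,"claw":1},{"wx":0,"wy":0,"wz":0,"x":0,"y":0,"z":0.004,"claw":1},{"wx":0,"wy":0,"wz":0,"x":0,"y":0,"z":0.006,"claw":1}]'
python3 -m pendant '[{"wx":0,"wy":0,"wz":0,"x":0,"y":0,"z":0.002,"claw":1},{"wx":0,"wy":0,"wz":0,"x":0,"y":0,"z":0.004,"claw":1},{"wx":0,"wy":0,"wz":0,"x":0,"y":0,"z":0.006,"claw":1},{"wx":0,"wy":0,"wz":0,"x":0,"y":0,"z":0.006,"claw":1}]'
```

```text
time: 21.35
tcp_pos: [0.4827, -0.0429, 0.0575]
tcp_rot: [-3.141, -0.0, 1.776]
force: [-6.9, 0.7, 11.7]
grip_width: 0.0006
time: 21.72
tcp_pos: [0.4829, -0.0428, 0.0623]
tcp_rot: [3.141, 0.0, 1.776]
force: [-1.3, 0.4, 2.5]
grip_width: 0.0003
time: 22.22
tcp_pos: [0.4831, -0.0428, 0.0686]
tcp_rot: [3.14, 0.0, 1.776]
force: [0.6, -0.7, 2.5]
grip_width: 0.0001
```

Run:
```python
from h import *
def rep(i,n):
    h=cv2.cvtColor(i,cv2.COLOR_RGB2HSV); w=(h[:,:,2]>120)&(h[:,:,1]<70); w[:,:280]=0; w[:,365:]=0; w[:195]=0;w[260:]=0
    a,c,b=max(blobs(w,100),key=lambda q:q[0]); p=np.argwhere(b)[:,::-1]
    r=cv2.inRange(h,(172,110,40),(180,255,255))|cv2.inRange(h,(0,110,40),(3,255,255)); print(n,a,'left',p[p[:,0].argmin()],'bottom',p[p[:,1].argmax()],'right',p[p[:,0].argmax()],'red',(r[195:260,280:365]>0).sum())
rep(cv2.imread('pics/scene0.png')[:,:,::-1].copy(),'start')
s=bot.get_image('scene'); rep(s,'now'); cv2.imwrite('pics/scene8.png',s[:,:,::-1]); st=bot.read_state();print(st['time'],st['tcp_pos'],st['force'])
o=cv2.imread('pics/scene0.png'); cv2.imwrite('pics/i8.png',np.hstack([cv2.resize(x[190:265,270:370],(400,300),interpolation=cv2.INTER_CUBIC) for x in(o,s[:,:,::-1])]))
```

```text
start 2896 left [287 220] bottom [329 259] right [364 195] red 0
now 2787 left [287 219] bottom [329 259] right [364 195] red 0
22.275 [ 0.48298761 -0.04280624  0.06840814] [ 1.34980765 -0.26674935  1.49187133]
```

View pics/i8.png

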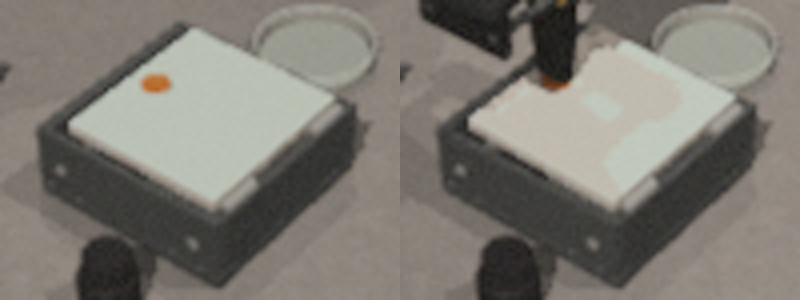

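Still slightly raised: the left-edge gap is darker than at the start, and the cover is held down by the finger. Next I'll press harder, nearer the free edge, with a longer hold before letting go.

```bash
python3 -m pendant '[{"wx":0,"wy":0,"wz":0,"x":-0.002,"y":0,"z":-0.003,"claw":1},{"wx":0,"wy":0,"wz":0,"x":-0.004,"y":-0.001,"z":-0.006,"claw":1},{"wx":0,"wy":0,"wz":0,"x":-0.005,"y":-0.001,"z":-0.009,"claw":1},{"wx":0,"wy":0,"wz":0,"x":-0.005,"y":-0.001,"z":-0.011,"claw":1},{"wx":0,"wy":0,"wz":0,"x":-0.005,"y":-0.001,"z":-0.013,"claw":1},{"wx":0,"wy":0,"wz":0,"x":-0.005,"y":-0.001,"z":-0.015,"claw":1},{"wx":0,"wy":0,"wz":0,"x":-0.005,"y":-0.001,"z":-0.017,"claw":1},{"wx":0,"wy":0,"wz":0,"x":-0.005,"y":-0.001,"z":-0.017,"claw":1},{"wx":0,"wy":0,"wz":0,"x":-0.005,"y":-0.001,"z":-0.017,"claw":1}]'
python3 -m pendant '[{"wx":0,"wy":0,"wz":0,"x":0,"y":0,"z":0,"claw":1},{"wx":0,"wy":0,"wz":0,"x":0,"y":0,"z":0,"claw":1},{"wx":0,"wy":0,"wz":0,"x":0,"y":0,"z":0,"claw":1},{"wx":0,"wy":0,"wz":0,"x":0,"y":0,"z":0,"claw":1},{"wx":0,"wy":0,"wz":0,"x":0,"y":0,"z":0,"claw":1},{"wx":0,"wy":0,"wz":0,"x":0,"y":0,"z":0,"claw":1},{"wx":0,"wy":0,"wz":0,"x":0,"y":0,"z":0,"claw":1},{"wx":0,"wy":0,"wz":0,"x":0,"y":0,"z":0,"claw":1},{"wx":0,"wy":0,"wz":0,"x":0,"y":0,"z":0,"claw":1},{"wx":0,"wy":0,"wz":0,"x":0,"y":0,"z":0,"claw":1}]'
```

```text
time: 23.4
tcp_pos: [0.4779, -0.0441, 0.0553]
tcp_rot: [-3.14, -0.0, 1.776]
force: [-11.9, 2.0, 28.4]
grip_width: 0.0005
time: 24.65
tcp_pos: [0.4779, -0.0441, 0.0553]
tcp_rot: [-3.14, -0.0, 1.776]
force: [-13.0, 1.9, 29.0]
grip_width: 0.0002
```

```bash
python3 -m pendant '[{"wx":0,"wy":0,"wz":0,"x":0,"y":0,"z":0.006,"claw":1},{"wx":0,"wy":0,"wz":0,"x":0,"y":0,"z":0.012,"claw":1},{"wx":0,"wy":0,"wz":0,"x":0,"y":0,"z":0.017,"claw":1},{"wx":0,"wy":0,"wz":0,"x":0,"y":0,"z":0.017,"claw":1}]'
python3 - <<'E'
from h import *
a=np.array([(bot.get_image('scene'),bot.read_state()['force'])[1] for _ in range(6)]);s=bot.read_state();print(s['time'],s['tcp_pos'],a.round(1).tolist(),a.mean(0))
x=bot.get_image('scene')
print([round(float(v),1) for v in (cv2.absdiff(x,cv2.cvtColor(cv2.imread('pics/scene8.png'),cv2.COLOR_BGR2RGB))[215:245,284:310].mean(),)])
E
```

```text
time: 25.15
tcp_pos: [0.4773, -0.0438, 0.068]
tcp_rot: [-3.141, -0.0, 1.776]
force: [0.2, 0.8, 1.8]
grip_width: 0.0005
25.45 [ 0.47727783 -0.04377005  0.06776977] [[1.1, -0.8, 1.8], [0.9, -0.1, 1.8], [0.9, 0.1, 2.0], [0.1, -0.2, 1.0], [-0.6, -0.4, 1.9], [0.8, -0.6, 1.6]] [ 0.52685558 -0.33558221  1.66365678]
[2.7]
```

Still about 1.7 N of spring at z 0.068, so it is not latched. The catch may only re-arm once the cover has opened far, and the two tries from fully open came in fast. I'll back out along the arc, let it open fully, and repeat slowly.

```bash
python3 -m pendant '[{"wx":0,"wy":0,"wz":0,"x":0.01,"y":0.0015,"z":0.01,"claw":1},{"wx":0,"wy":0,"wz":0,"x":0.022,"y":0.0035,"z":0.024,"claw":1},{"wx":0,"wy":0,"wz":0,"x":0.0295,"y":0.005,"z":0.037,"claw":1},{"wx":0,"wy":0,"wz":0,"x":0.041,"y":0.007,"z":0.053,"claw":1},{"wx":0,"wy":0,"wz":0,"x":0.055,"y":0.01,"z":0.066,"claw":1},{"wx":0,"wy":0,"wz":0,"x":0.071,"y":0.0135,"z":0.077,"claw":1},{"wx":0,"wy":0,"wz":0,"x":0.089,"y":0.017,"z":0.084,"claw":1},{"wx":0,"wy":0,"wz":0,"x":0.108,"y":0.021,"z":0.088,"claw":1},{"wx":0,"wy":0,"wz":0,"x":0.138,"y":0.027,"z":0.088,"claw":1},{"wx":0,"wy":0,"wz":0,"x":0.138,"y":0.027,"z":0.088,"claw":1}]'
python3 -m pendant '[{"wx":0,"wy":0,"wz":0,"x":0,"y":0,"z":0,"claw":1},{"wx":0,"wy":0,"wz":0,"x":0,"y":0,"z":0,"claw":1},{"wx":0,"wy":0,"wz":0,"x":0,"y":0,"z":0,"claw":1},{"wx":0,"wy":0,"wz":0,"x":0,"y":0,"z":0,"claw":1},{"wx":0,"wy":0,"wz":0,"x":0,"y":0,"z":0,"claw":1},{"wx":0,"wy":0,"wz":0,"x":0,"y":0,"z":0,"claw":1},{"wx":0,"wy":0,"wz":0,"x":0,"y":0,"z":0,"claw":1},{"wx":0,"wy":0,"wz":0,"x":0,"y":0,"z":0,"claw":1}]'
python3 - <<'E'
from h import *
s=bot.get_image('scene'); cv2.imwrite('pics/scene9.png',s[:,:,::-1])
print([(a,c.round(1)) for a,c,_ in blobs(orange(s),6) if c[1]>150])
s5=cv2.imread('pics/scene2.png')[:,:,::-1].copy();print([(a,c.round(1)) for a,c,_ in blobs(orange(s5),6) if c[1]>150])
E
```

```text
time: 26.75
tcp_pos: [0.6174, -0.0164, 0.1569]
tcp_rot: [3.141, 0.0, 1.777]
force: [0.9, -0.1, 0.9]
grip_width: 0.0005
time: 27.75
tcp_pos: [0.6156, -0.0168, 0.1561]
tcp_rot: [-3.142, -0.0, 1.776]
force: [-0.2, -0.2, 0.6]
grip_width: 0.0004
[(np.int32(15), array([185.1, 212.9]))]
[(np.int32(22), array([336.6, 195.4])), (np.int32(16), array([184.9, 212.9]))]
```

```bash
python3 -m pendant '[{"wx":0,"wy":0,"wz":0,"x":-0.03,"y":-0.006,"z":0,"claw":1},{"wx":0,"wy":0,"wz":0,"x":-0.04,"y":-0.008,"z":-0.002,"claw":1},{"wx":0,"wy":0,"wz":0,"x":-0.049,"y":-0.01,"z":-0.004,"claw":1},{"wx":0,"wy":0,"wz":0,"x":-0.0585,"y":-0.012,"z":-0.0075,"claw":1},{"wx":0,"wy":0,"wz":0,"x":-0.0675,"y":-0.0136,"z":-0.0115,"claw":1},{"wx":0,"wy":0,"wz":0,"x":-0.084,"y":-0.017,"z":-0.023,"claw":1},{"wx":0,"wy":0,"wz":0,"x":-0.0976,"y":-0.02,"z":-0.037,"claw":1},{"wx":0,"wy":0,"wz":0,"x":-0.109,"y":-0.022,"z":-0.054,"claw":1},{"wx":0,"wy":0,"wz":0,"x":-0.1165,"y":-0.0235,"z":-0.063,"claw":1},{"wx":0,"wy":0,"wz":0,"x":-0.1165,"y":-0.0235,"z":-0.063,"claw":1}]'
python3 -m pendant '[{"wx":0,"wy":0,"wz":0,"x":-0.003,"y":-0.001,"z":-0.004,"claw":1},{"wx":0,"wy":0,"wz":0,"x":-0.006,"y":-0.001,"z":-0.008,"claw":1},{"wx":0,"wy":0,"wz":0,"x":-0.008,"y":-0.002,"z":-0.012,"claw":1},{"wx":0,"wy":0,"wz":0,"x":-0.01,"y":-0.002,"z":-0.016,"claw":1},{"wx":0,"wy":0,"wz":0,"x":-0.012,"y":-0.003,"z":-0.02,"claw":1},{"wx":0,"wy":0,"wz":0,"x":-0.013,"y":-0.003,"z":-0.024,"claw":1},{"wx":0,"wy":0,"wz":0,"x":-0.014,"y":-0.003,"z":-0.027,"claw":1},{"wx":0,"wy":0,"wz":0,"x":-0.014,"y":-0.003,"z":-0.029,"claw":1}]'
```

```text
time: 29.05
tcp_pos: [0.4975, -0.0402, 0.0919]
tcp_rot: [-3.138, -0.001, 1.776]
force: [0.0, -0.1, 2.6]
grip_width: 0.0003
time: 30.05
tcp_pos: [0.4868, -0.0437, 0.0661]
tcp_rot: [3.138, 0.002, 1.776]
force: [1.8, 0.5, 11.9]
grip_width: 0.0005
```

```bash
python3 -m pendant '[{"wx":0,"wy":0,"wz":0,"x":0,"y":0,"z":0,"claw":1},{"wx":0,"wy":0,"wz":0,"x":0,"y":0,"z":0,"claw":1}]'
python3 - <<'E'
from h import *
s=bot.get_image('scene'); t=bot.get_image('top'); cv2.imwrite('pics/scene10.png',s[:,:,::-1])
cv2.imwrite('pics/j10.png',np.hstack([cv2.resize(s[150:270,270:390,::-1],(400,400),interpolation=cv2.INTER_CUBIC),cv2.resize(t[130:250,260:380,::-1],(400,400))]))
E
```

```text
time: 30.3
tcp_pos: [0.4867, -0.0437, 0.0659]
tcp_rot: [3.138, 0.002, 1.776]
force: [2.1, 0.6, 7.8]
grip_width: 0.0002
```

View pics/j10.png

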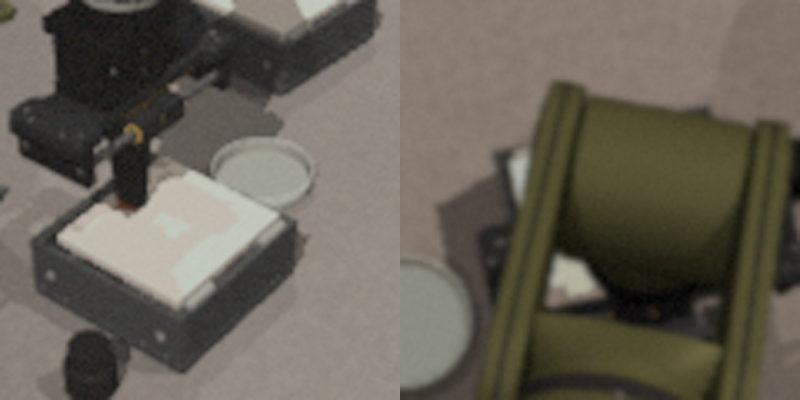

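The cover is almost shut (mark under the fingertip at 130,205) and resists more than before. Continuing in small steps.

```bash
for i in 1 2 3 ; do python3 -m pendant '[{"wx":0,"wy":0,"wz":0,"x":0,"y":0,"z":-0.001,"claw":1},{"wx":0,"wy":0,"wz":0,"x":0,"y":0,"z":-0.002,"claw":1}]' | grep -E 'pos|force'; done
```

```text
tcp_pos: [0.4867, -0.0437, 0.0647]
force: [-1.6, 0.9, 16.2]
tcp_pos: [0.4862, -0.0437, 0.0614]
force: [1.3, -0.9, 2.9]
tcp_pos: [0.4851, -0.0435, 0.0581]
force: [1.4, 0.2, 6.0]
```

It snapped past a resistance (16 N down to 2.9 N) and is now near the stop. Pressing home, then easing off.

```bash
python3 -m pendant '[{"wx":0,"wy":0,"wz":0,"x":0,"y":0,"z":-0.001,"claw":1},{"wx":0,"wy":0,"wz":0,"x":0,"y":0,"z":-0.002,"claw":1},{"wx":0,"wy":0,"wz":0,"x":0,"y":0,"z":-0.002,"claw":1},{"wx":0,"wy":0,"wz":0,"x":0,"y":0,"z":-0.002,"claw":1}]'
python3 -m pendant '[{"wx":0,"wy":0,"wz":0,"x":0,"y":0,"z":0.004,"claw":1},{"wx":0,"wy":0,"wz":0,"x":0,"y":0,"z":0.008,"claw":1},{"wx":0,"wy":0,"wz":0,"x":0,"y":0,"z":0.012,"claw":1},{"wx":0,"wy":0,"wz":0,"x":0,"y":0,"z":0.012,"claw":1}]'
python3 - <<'E'
from h import *
a=np.array([(bot.get_image('scene'),bot.read_state()['force'])[1] for _ in range(5)]);s=bot.read_state();print(s['time'],s['tcp_pos'],a.mean(0))
E
```

```text
time: 31.65
tcp_pos: [0.4852, -0.0435, 0.0575]
tcp_rot: [-3.141, 0.0, 1.776]
force: [-2.4, -0.4, 12.7]
grip_width: 0.0004
time: 32.15
tcp_pos: [0.4843, -0.0431, 0.0676]
tcp_rot: [-3.14, -0.001, 1.776]
force: [-0.0, 0.4, -1.3]
grip_width: 0.0005
32.4 [ 0.48472141 -0.04322542  0.06774358] [ 0.01045708 -0.10243879 -0.12398651]
```

The force is now zero at z 0.068, so the cover is no longer pushing back. Withdrawing and checking.

```bash
python3 -m pendant '[{"wx":0,"wy":0,"wz":0,"x":0,"y":0,"z":0.03,"claw":1},{"wx":0,"wy":0,"wz":0,"x":0,"y":0,"z":0.09,"claw":1},{"wx":0,"wy":0,"wz":0,"x":0,"y":0,"z":0.15,"claw":1},{"wx":0,"wy":0,"wz":0,"x":-0.04,"y":0.04,"z":0.16,"claw":1},{"wx":0,"wy":0,"wz":0,"x":-0.07,"y":0.09,"z":0.16,"claw":1},{"wx":0,"wy":0,"wz":0,"x":-0.1,"y":0.14,"z":0.16,"claw":1},{"wx":0,"wy":0,"wz":0,"x":-0.12,"y":0.19,"z":0.16,"claw":1},{"wx":0,"wy":0,"wz":0,"x":-0.14,"y":0.24,"z":0.16,"claw":1},{"wx":0,"wy":0,"wz":0,"x":-0.14,"y":0.24,"z":0.16,"claw":1},{"wx":0,"wy":0,"wz":0,"x":-0.14,"y":0.24,"z":0.16,"claw":1}]'
python3 - <<'E'
from h import *
s=bot.get_image('scene');t=bot.get_image('top')
cv2.imwrite('pics/k11.png',np.hstack([cv2.resize(s[120:310,230:420,::-1],(400,400)),cv2.resize(t[130:330,240:440,::-1],(400,400))]))
o=cv2.imread('pics/top0.png')[:,:,::-1]
for nm,(x,y) in dict(dish=(261,228),lens=(377,181),brk=(418,162),key=(362,280)).items():
    r=24 if nm in('dish','key') else 14; k=o[y-r:y+r,x-r:x+r]; R=t[y-r-8:y+r+8,x-r-8:x+r+8]
    _,v,_,l=cv2.minMaxLoc(cv2.matchTemplate(np.ascontiguousarray(R),np.ascontiguousarray(k),cv2.TM_CCOEFF_NORMED)); print(nm,'shift px',l[0]-8,l[1]-8,round(v,3))
A=[c for a,c,_ in blobs(orange(t),8) if abs(c[0]-331)<30 and abs(c[1]-214)<30];B=[c for a,c,_ in blobs(orange(s),8) if abs(c[0]-310)<35 and abs(c[1]-205)<30]
print(A,B); print(two(A[0],B[0]))
E
```

```text
time: 33.65
tcp_pos: [0.3451, 0.1965, 0.228]
tcp_rot: [-3.141, 0.001, 1.777]
force: [0.2, -0.4, -0.5]
grip_width: 0.0001
dish shift px 0 0 0.973
lens shift px 0 0 0.997
brk shift px 0 0 0.999
key shift px 0 0 0.942
[array([331.06818182, 216.04545455])] [array([308.35294118, 210.94117647])]
(array([ 0.48552463, -0.0439057 ,  0.06327425]), np.float64(0.001967978977557677))
```

View pics/k11.png

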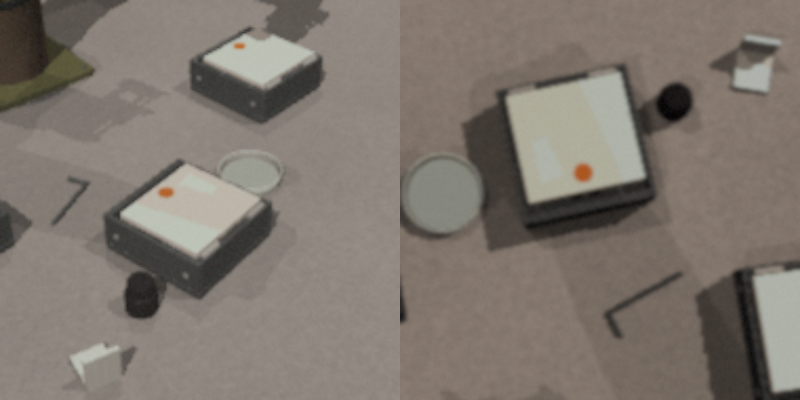

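The cover is level. The mark is back at its start pixels (331,216) and triangulates to z 0.063. The bystanders haven't moved. Handing in.

```bash
python3 -c "
from rig import bot
print(bot.close_job(), bot.read_state()['time'])"
```

```text
the job is handed in; nothing more can be done
the job is handed in; nothing more can be done
```

The cover popped open, I pressed the green button to its stop, and the cover is shut and latched again. I handed the job in at about 34 s, but no verdict is reported.

**Green button:** the force was 16 N at the stop, with the fingertip at z 0.040 (fully down is about 0.039). The joint value itself can't be read. The finger never came near the red button.

**Last checks:**
- **Cover:** the orange mark is back within 0.3 px of its starting place in the top view. It triangulates to 63 mm high, against 64 mm expected, with a 2 mm mismatch between the two views. There was no force on the fingertip 4 mm above the latched level, and the cover stayed shut after I withdrew.
- **Bystanders:** the dish, lens, hex key and bracket all show 0 px shift.

**What failed on the way:**
- **Latching took several tries:** after my first press the cover sprang open again. Three more presses to the stop, two of them without reopening the cover first, also did not catch. It caught after I let it open fully and closed it slowly. On that last try it resisted up to 16 N near level, then snapped through to the stop. I can't say for certain why the earlier presses failed.
- **Overpressing:** the hardest of those presses reached about 32 N in total on the fingertips, within the limits.

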